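# Stow the dough cutter in its storage block and lock it

### The arm

A 7-joint arm with a two-finger parallel gripper is mounted at the origin on the work surface. World frame = base frame: x ahead of the robot, y to its left, z up, the work surface at z = 0. Lengths are in m, angles in rad, forces in N, time in s.
With the tool pointing down it reaches from about 0.425 to 0.875 m from the base axis. Payload 8.4 kg.
Tool frame: the origin (TCP) lies at the very end of the fingers, on their centre line; the grasp point (between the pads) lies 19 mm behind it (bot.tcp_to_grasp is the distance from the TCP to the grasp point, in m); z points along the fingers, y is the line along which they close (so a half turn about z gives the same grasp; the last joint's range is limited). The gripper opens to 87 mm and grips with 3 to 60 N. Pads are 19 mm wide; open, the fingers measure 117 mm over their backs; the gripper's body (75 mm by 190 mm) begins 51 mm behind the grasp point.
Start: joints at [-1.257, 0.333, 0.04, 1.465, -0.013, 1.343, -0.059], TCP at [0.261, 0.595, 0.223] pointing down, gripper open.
Joint ranges: [-2.58, 2.58], [-0.38, 2.09], [-1.3, 1.39], [0.25, 2.4], [-1.5, 4.64], [0.08, 2.09], [-2.65, 2.65]. Speed limits (rad/s): [2.22, 2.22, 2.79, 2.79, 3.14, 3.14, 3.14].

### API

Orientations are given as a unit quaternion [x, y, z, w].
In Python, from workcell import bot, snapshot, camera_info, order gives the robot as it stands.
- The arm moves only by the tool jog_arm, never from a script. Its argument "series" is a list that holds one entry, the list of rows, each a list of 7 numbers: the shift along the tool's x, y, z scaled (see below), then the turn, a rotation vector about the tool's x, y, z scaled (see below), then the finger opening in mm, from 0 to 87. In form: [[[dx, dy, dz, rx, ry, rz, claw], ...]]. A call has 1 to 20 rows; each row shifts and turns the commanded pose from where the row before left it, along the tool's axes as they then stand; what a row does not reach is not made up. The controller multiplies each number of a shift by 25 cm and each number of a turn by 120 degrees. A row lasts 1/8 s, in which the tool goes at most 62.5 mm and 10.7 degrees, less where a joint would pass 70% of its speed; a pose out of reach is approached as far as the arm can. A call with a number of a shift or a turn outside -1 to 1 is refused whole. A call with a gripper value outside its range is refused whole. The fingers move at their own pace and stop on an object; "newtons" is the grip in N (left out, the last holds). Time passes only in rows, so rows that do not move let the fingers close. It gives the time, the measured TCP pose, the force, the opening and the grip force at its end, in the units of the state.
- bot.get_state(): the state, without advancing time (a new reading comes with each control period).
- snapshot(name): name is "scene" or "top" or "wrist"; returns (picture, depth): 400x640x3 uint8, blue, green, red; 400x640 float32, m along the optical axis (not along the pixel's ray), 0 where there is no reading.
- camera_info(name): a dict with "vfov" (degrees; the focal length in pixels is half the picture's height over the tangent of half this angle, whatever the lens; pixels are square), "cx", "cy" (the principal point, pixels), "k1" (the pictures are not rectified: a ray, as slopes to the right and down, at radius r is drawn at 1 + k1 r^2 times it, then the intrinsics apply), "R" (3x3) and "t" (3): a world point X has camera coordinates R X + t. Camera axes: x right, y down, z forward; pixel columns grow to the right and rows downward; lengths in m; the calibration is good to about 2 mm. A picture is of the moment at which its call begins: read the wrist's pose just before it. camera_info takes no time and is no camera call; for the wrist camera it gives the pose at the moment of the call.
- order.sign_off(): hands the job in; it is judged then, once.
The state is a dict: "clock": time; "joints": joint angles; "joint_velocities": joint speeds; "joint_efforts": joint torques, N m; "position": TCP position; "orientation": TCP orientation; "force": force on the tool from outside, world axes, zero at the start; "wrist_torque": the same for the moment, N m; "width": opening from 0.0 (shut) to 1.0 (fully open); "grasp_force": force on a finger pad.
Only numpy, scipy, OpenCV 4.12 (cv2) and the standard library are available. Lean on these libraries where they do the work, as an engineer would, in place of code of your own. Each camera call takes 0.05 s, during which the arm holds its last target. There are 200 camera calls.

### The job

Put the dough cutter with the teal handle away: swing the steel keeper on the wooden storage block open by its red post, slide the cutter's blade down into the slot of the grey cassette until it is fully home, let go, and swing the keeper fully closed again over the blade's shoulder. Leave the other things on the counter where they are.

Things in the scene. Friction and masses are not known exactly. Their poses are not given: they have to be found in the camera images.
- cutter: Dough cutter, about 0.22 kg. Steel blade 4 thick (x) x 110 wide (y) x 80 tall (z), square lower edge; on it a flat-sided teal handle 24 thick (x) x 60 wide (y), from 80 to 120 above the lower edge, leaving a bare 25 shoulder of blade at each end. Origin: middle of the lower edge; z up. Same after a half turn about z. Starts upright in the stand.
- stand: White drying stand, fixed: base 100 (x) x 150 (y) x 8 tall, four prongs up to 53 above the counter that hold the blade upright along the stand's y in a 7 wide gap. The cutter's edge stands on the base, 8 above the counter: lift it straight up by 50 or more. Origin: centre of underside.
- block: Wooden storage block, fixed; base 150 (x) x 215 (y, from -88 to +128) x 14 tall. Origin: on its underside at counter height, below the grey cassette; z up, y along the slot, +y towards the keeper's pivot.
- slot_area (a point): Block's x = y = 0, 76 up: the height of the fixed grey cassette's top. Its slot: 7 wide (x), 118 long (y, centred on y = 0), 62 deep, floor 14 above the counter; the top face reaches 50 to -x and 38 to +x of the slot's middle. The cassette is set off centre: slot middle anywhere from x = -14 to +14, parallel to y, NOT reported: find it by sight or touch.
- fence_area (a point): Same point, 85 up: top of the white fence on the cassette (it moves with the cassette, offset not reported). The fence is 9 tall, 6 thick, from y = -52 to +28 along the slot's +x side, its face flush with the slot's +x wall: a blade slid towards +x just over the cassette's top stops against it right above the slot. Once home, the shoulders stand 94 above the counter.
- keeper (a joint): Angle of the steel keeper about the vertical pivot. 0 = closed stop: the 40 wide bill points to the block's -y, reaching 56 from the pivot, over the slot's +y end (underside 97 above the counter), and bars it. 1.571 = open stop, bill to the block's +x. Grows counter-clockwise from above. Stays where left, friction about 0.06 N m. Starts nearly closed.
- keeper_pivot (a point): Keeper's pivot axis, at the block's x = 0, y = 100, 97 above the counter.
- keeper_post (a point): Grip point on the axis of the keeper's red upright post, 129 above the counter; post 16 diameter, from 107 to 141 up, 55 from the pivot, on the far side from the bill: at the block's (0, 155) when closed, (-55, 100) when open. Can be pinched from above and led round the pivot, turning in the fingers.
- mug: Blue mug, 76 wide, 85 tall, handle at +y; origin centre of underside. Bystander.
- canister: White canister with wooden lid, 100 diameter, 130 tall; origin centre of underside. Bystander.
- small_canister: White canister with wooden lid, 80 diameter, 100 tall; origin centre of underside. Bystander.
- mill: Dark wooden pepper mill, 54 diameter, 152 tall; origin centre of underside. Bystander.
- soap: Amber soap bottle with black cap, 60 diameter, 170 tall; origin centre of underside. Bystander.
- spoon: Kitchen spoon lying on the counter; origin under the middle. Bystander.
Not all that is in view belongs to the job. What is shaped like the cutter but black or green is not meant.

How it is judged:
On the way, in this order (a step that is already met when the one before it is completed fails the run):
1. the keeper has been swung open (value of joint keeper above 0.8 rad), for 0.1 s.
2. the cutter's blade is fully home in the slot (z of cutter in the frame of block between 0.011 and 0.0175 m and x of cutter in the frame of block between -0.019 and 0.019 m and y of cutter in the frame of block between -0.008 and 0.008 m), for 0.2 s.
At the end, for the whole second after the job is handed in: The cutter stands in the slot with its lower edge on the slot's floor (within 3.5 mm), upright within 0.1 rad, at rest, and the keeper is within 0.12 rad of its closed stop (all of step 2 and value of joint keeper below 0.12 rad and linear speed of cutter below 0.02 m/s and angle between cutter's own z axis and vertical below 0.1 rad); the robot touches nothing.
It fails at once if one of the other things on the counter was pushed more than 30 mm (distance of any of mug, canister, small_canister, mill, soap, spoon from where it was at the start of the episode above 0.03 m).
It also fails if it takes over 69 s, if anything falls off the work surface, if the arm or the gripper's body presses on something with over 40 N, if the wrist force passes 120 N, or if a joint passes its speed limit or range.

## Working session

There is one attempt and no reset: what is moved stays moved. The work goes in short steps, Python scripts to look and compute and a tool call to move; the robot and the scene stay as the last step left them, time stands still between calls to the robot, and variables do not carry over. Pictures are saved under pics/ and viewed, at most 10 in all, crops included, and the job is handed in when it is done.

Besides the shell and the picture viewer there is one more tool, called after ">>>" as name(argument=value, ...) on one line, values as JSON. jog_arm: Moves the arm, as the interface text tells. Its arguments: {"type":"object","properties":{"series":{"type":"array"},"newtons":{"type":"number"}},"required":["series"]}

```bash
ls; mkdir -p pics; cat > h.py <<'E'
import numpy as np, cv2
from workcell import bot, snapshot, camera_info, order
def intr(c):
    f=200/np.tan(np.radians(c["vfov"])/2); return f
def ray(c,u,v):
    f=intr(c); K=np.array([[f,0,c["cx"]],[0,f,c["cy"]],[0,0,1.]])
    p=cv2.undistortPoints(np.array([[[u,v]]],float),K,np.array([c["k1"],0,0,0,0]))[0,0]
    R=np.array(c["R"]);return R.T@np.array([p[0],p[1],1.]), -R.T@np.array(c["t"])
def onz(c,u,v,z):
    d,o=ray(c,u,v); return o+d*(z-o[2])/d[2]
def withd(c,u,v,dep):
    d,o=ray(c,u,v); return o+d*dep
def cloud(c,D):
    f=intr(c);K=np.array([[f,0,c["cx"]],[0,f,c["cy"]],[0,0,1.]])
    vv,uu=np.mgrid[0:400,0:640]
    p=cv2.undistortPoints(np.stack([uu,vv],-1).reshape(-1,1,2).astype(float),K,np.array([c["k1"],0,0,0,0])).reshape(400,640,2)
    P=np.dstack([p,np.ones((400,640))])*D[...,None]
    return (P-np.array(c["t"]))@np.array(c["R"])
E
python3 - <<'E'
from h import *
for n in("scene","top"):
    I,D=snapshot(n);c=camera_info(n);cv2.imwrite(f"pics/{n}0.png",I);np.savez(f"{n}0.npz",I=I,D=D,c=c)
    print(n,c)
print(bot.get_state(),bot.tcp_to_grasp)
E
```

```text
pics
scene {'vfov': 48.58095145144924, 'cx': 323.54649308906045, 'cy': 199.03356463665872, 'k1': -0.004266113687457475, 'R': array([[-0.56279558,  0.82646976,  0.01445233],
       [ 0.46767973,  0.33279192, -0.81885604],
       [-0.68156937, -0.45408949, -0.57381698]]), 't': array([ 0.34043349, -0.15361026,  1.83980715])}
top {'vfov': 45.181469459848415, 'cx': 324.95420971794675, 'cy': 206.5150801331523, 'k1': -0.08577565864178426, 'R': array([[ 0.0130728 , -0.99991114, -0.00261227],
       [-0.9982813 , -0.01290215, -0.05716627],
       [ 0.05712749,  0.0033551 , -0.99836125]]), 't': array([-0.0196689 ,  0.54458478,  1.3550514 ])}
{'clock': 0.1, 'joints': array([-1.25719142,  0.33388282,  0.03988164,  1.46619861, -0.01341856,
        1.34329419, -0.05849336]), 'joint_velocities': array([-0.00085226, -0.00170984,  0.00045308, -0.00192382, -0.00022351,
        0.00044995,  0.00111284]), 'joint_efforts': array([ 4.51161395e-03, -6.57810473e+01,  1.34056527e+00, -4.04704535e+01,
       -5.94363059e-02,  4.09968838e-02,  1.26849068e-04]), 'position': array([0.26061647, 0.59499304, 0.22171308]), 'orientation': array([ 2.04950386e-01,  9.78772070e-01, -7.50031729e-04, -1.12517804e-04]), 'force': array([ 1.08836877,  0.18881885, -0.1772425 ]), 'wrist_torque': array([-0.00271822, -0.01106249, -0.01277562]), 'grasp_force': 0.0, 'width': 0.9975477826562165} 0.0187
```

View pics/scene0.png

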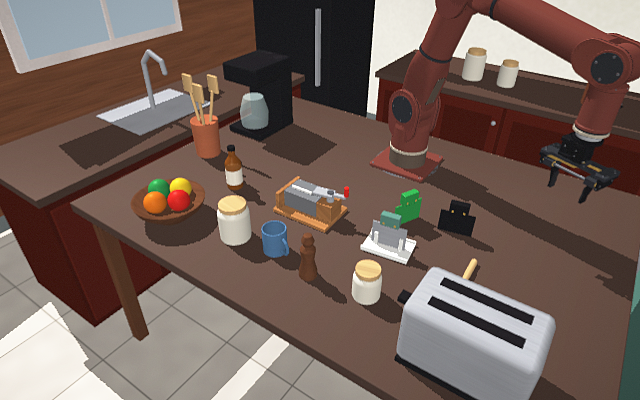

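View pics/top0.png

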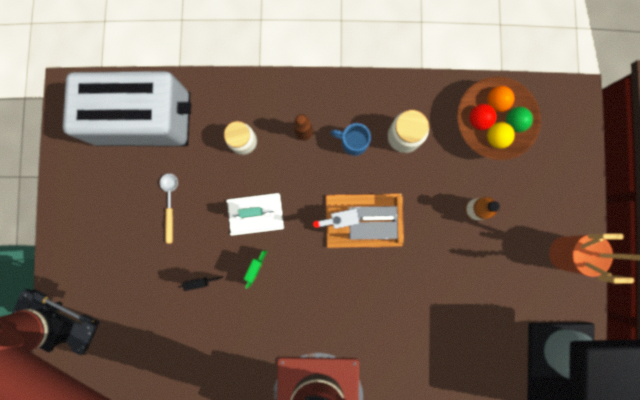

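Candidates shaped like the cutter, by top pixel / scene pixel:
- Teal handle in the white stand: (250,212) / (391,218). This is my choice by the description.
- Bright green: (255,269) / (408,205).
- Black: (195,283) / (458,215).

The block is at top (365,221), with the red post at (318,224). Next I'll check a close crop and measure.

```bash
python3 - <<'E'
from h import *
z=np.load("top0.npz",allow_pickle=True);I,D,c=z["I"],z["D"],z["c"].item()
s=np.load("scene0.npz",allow_pickle=True)
a=cv2.resize(I[185:255,215:415],None,fx=4,fy=4,interpolation=cv2.INTER_CUBIC)
b=cv2.resize(s["I"][165:265,265:435],(800,300) and (510,300),interpolation=cv2.INTER_CUBIC)
out=np.zeros((580,800,3),np.uint8);out[:280]=a;out[280:580,:510]=b
cv2.imwrite("pics/crop1.png",out)
P=cloud(c,D);H=cv2.cvtColor(I,cv2.COLOR_BGR2HSV)
h,S,V=H[...,0],H[...,1],H[...,2]
def rep(n,m,zh):
    m=m.astype(np.uint8);k,l,st,ce=cv2.connectedComponentsWithStats(m)
    i=1+np.argmax(st[1:,4]);mm=(l==i)
    ct=max(cv2.findContours(mm.astype(np.uint8),0,2)[0],key=cv2.contourArea)
    box=cv2.boxPoints(cv2.minAreaRect(ct))
    W=np.array([onz(c,u,v,zh) for u,v in box])
    e=[W[1]-W[0],W[2]-W[1]];e.sort(key=np.linalg.norm)
    print(n,mm.sum(),ce[i].round(1),"ctr",W.mean(0).round(4),"dims",[np.linalg.norm(x).round(4) for x in e],"ang",np.degrees(np.arctan2(e[1][1],e[1][0])).round(2),"medz",np.median(P[mm][:,2]).round(3),"box",W[:,:2].round(3).tolist())
roi=np.zeros((400,640),bool);roi[185:255,215:420]=1
rep("teal",roi&(h>70)&(h<98)&(S>70)&(np.arange(640)[None]<290),.12)
rep("stand",roi&(S<60)&(V>190)&(np.arange(640)[None]<295),.008)
rep("post",roi&((h<6)|(h>174))&(S>170)&(V>120),.141)
rep("wood",roi&(h>8)&(h<22)&(S>120)&(V>90)&(np.arange(640)[None]>300),.014)
rep("grey",roi&(S<40)&(V>60)&(np.arange(640)[None]>345),.076)
for v in range(205,250,4): print(v,(P[v,325:405:6,2]*1000).astype(int))
E
```

```text
teal 173 [249.8 212.1] ctr [0.5216 0.1848 0.12  ] dims [np.float64(0.0207), np.float64(0.0595)] ang -82.14 medz 0.128 box [[0.528, 0.216], [0.536, 0.157], [0.515, 0.154], [0.507, 0.213]]
stand 1695 [255.9 214.1] ctr [0.5217 0.1882 0.008 ] dims [np.float64(0.1044), np.float64(0.154)] ang -82.17 medz 0.009 box [[0.563, 0.272], [0.584, 0.12], [0.481, 0.105], [0.459, 0.257]]
post 37 [315.5 223.9] ctr [0.4933 0.0109 0.141 ] dims [np.float64(0.0129), np.float64(0.0181)] ang -179.21 medz 0.138 box [[0.502, 0.017], [0.502, 0.005], [0.484, 0.004], [0.484, 0.017]]
wood 2349 [362.5 219. ] ctr [ 0.5056 -0.127   0.014 ] dims [np.float64(0.1622), np.float64(0.2266)] ang -88.23 medz 0.014 box [[0.583, -0.012], [0.59, -0.238], [0.428, -0.242], [0.421, -0.017]]
grey 1478 [371.9 222.4] ctr [ 0.4994 -0.1388  0.076 ] dims [np.float64(0.0845), np.float64(0.1365)] ang -89.26 medz 0.077 box [[0.541, -0.07], [0.543, -0.207], [0.458, -0.207], [0.456, -0.071]]
205 [ 0 15 11 13 16 13 14  9 17 15 15 11 72 -5]
209 [ -5  72  81  75  82 104  72  80  77  79  77  80  71   2]
213 [  0  72 109 105 103 110  78  73  77  77  71  76  74  -1]
217 [  0 102 112 108 108 109  78  82  86  81  84  83  74  -7]
221 [109 101 113 107 108 108  10  17  14  11  14  16  71  -1]
225 [  1  74 108 103  78  74  75  78  78  81  78  80  74  -3]
229 [ 2 78 79 75 77 78 74 73 80 76 72 79 72 -2]
233 [ 1 72 71 12 74 81 77 78 77 72 73 78 64  0]
237 [ 0 14 14 13 67 73 76 76 73 80 75 77 78  4]
241 [ 3 10  8 17 16 11 15 15 10 16 15 15 71  1]
245 [ 2 10 14 17 13  7 11 16  9 11 15 10 17  0]
249 [ 1  2  3 -1  5  1  3  5  0 -2  1 -3  0  1]
```

View pics/crop1.png

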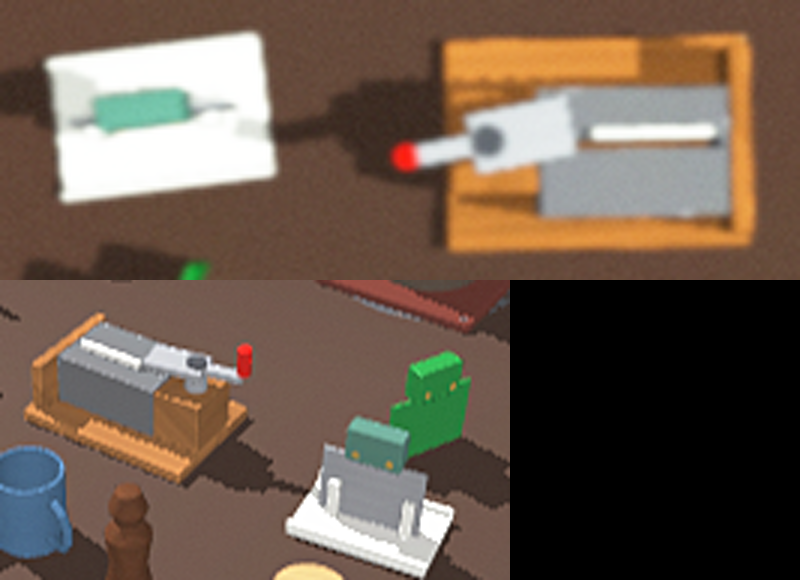

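The crop confirms the teal-handled cutter in the white stand, at (140,110) in the crop. The fence is on the block's world +x side, and the keeper is slightly open with its red post at crop (405,157). Next I'll write a move planner and query the wrist camera.

```bash
cat >> h.py <<'E'
from scipy.spatial.transform import Rotation as Ro
def plan(tgt,yaw=None):
    """units: turn about tool z first (tilt fix too), then shift in the new tool axes"""
    s=bot.get_state();R=Ro.from_quat(s["orientation"]);M=R.as_matrix()
    cur=np.degrees(np.arctan2(M[1,1],M[0,1]))
    if yaw is None: yaw=cur
    a=np.radians(yaw);y=np.array([np.cos(a),np.sin(a),0]);z=np.array([0,0,-1.])
    G=np.column_stack([np.cross(y,z),y,z])
    rv=np.degrees((R.inv()*Ro.from_matrix(G)).as_rotvec())/120
    sh=G.T@(np.array(tgt)-s["position"])/.25
    print("t",round(s["clock"],2),"pos",s["position"].round(4),"yaw",cur.round(2),"F",s["force"].round(1),"w",round(s["width"]*87,1),"gf",round(s["grasp_force"],1))
    print(" turn",rv.round(4),"shift",sh.round(4),"norm",np.linalg.norm(sh).round(3))
E
python3 - <<'E'
from h import *
c=camera_info("wrist");R=np.array(c["R"]);o=-R.T@c["t"];print(o-bot.get_state()["position"],R.T@[0,0,1],R.T@[1,0,0],c["vfov"])
plan([.44,.06,.36],46)
E
```

```text
[-0.06862165  0.03147674  0.16399839] [ 0.25082064 -0.11166337 -0.96157179] [ 0.40104331  0.91605739 -0.00176806] 69.00451764513205
t 0.1 pos [0.2606 0.595  0.2217] yaw 66.35 F [ 1.1  0.2 -0.2] w 86.8 gf 0.0
 turn [-0.0007  0.0002  0.1696] shift [-2.0027 -1.0409 -0.5531] norm 2.324
```

>>> jog_arm(series=[[[0,0,-0.1,0,0,0.085,60],[0,0,-0.1,0,0,0.085,60],[-0.167,-0.087,-0.03,0,0,0,60],[-0.167,-0.087,-0.03,0,0,0,60],[-0.167,-0.087,-0.03,0,0,0,60],[-0.167,-0.087,-0.03,0,0,0,60],[-0.167,-0.087,-0.03,0,0,0,60],[-0.167,-0.087,-0.03,0,0,0,60],[-0.167,-0.087,-0.03,0,0,0,60],[-0.167,-0.087,-0.03,0,0,0,60],[-0.167,-0.087,-0.03,0,0,0,60],[-0.167,-0.087,-0.03,0,0,0,60],[-0.167,-0.087,-0.03,0,0,0,60],[-0.167,-0.087,-0.03,0,0,0,60],[0,0,0,0,0,0,60],[0,0,0,0,0,0,60]]])

```text
clock: 2.1
position: [0.439, 0.06, 0.3623]
orientation: [0.375, 0.927, -0.0, -0.0]
force: [0.1, 0.5, -1.0]
width: 0.688
grasp_force: 0.0
```

```bash
python3 - <<'E'
from h import *
plan([.44,.06,.36],46)
c=camera_info("wrist");I,D=snapshot("wrist");np.savez("w1.npz",I=I,D=D,c=c);cv2.imwrite("pics/w1.png",I)
E
```

```text
t 2.1 pos [0.439  0.06   0.3623] yaw 45.97 F [ 0.1  0.5 -1. ] w 59.9 gf 0.0
 turn [-0.0001 -0.0002 -0.0003] shift [-0.0029  0.0026  0.0091] norm 0.01
```

View pics/w1.png

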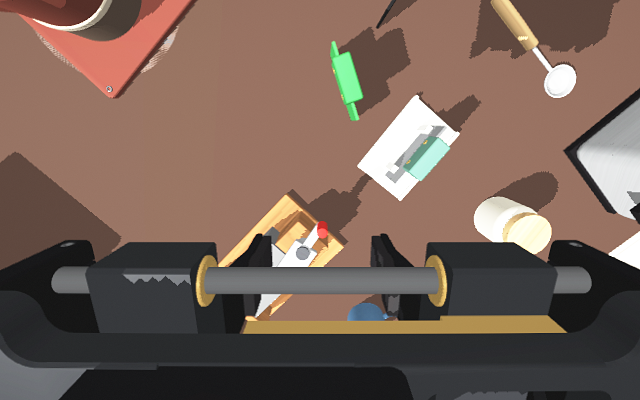

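The wrist view shows the red post at (322,230), the pivot boss at (303,253) and the teal handle at (428,158) in the white stand, plus the green decoy at (347,78). The gripper hides the lower half. I'll measure these.

```bash
python3 - <<'E'
from h import *
z=np.load("w1.npz",allow_pickle=True);I,D,c=z["I"],z["D"],z["c"].item()
H=cv2.cvtColor(I,cv2.COLOR_BGR2HSV);h,S,V=H[...,0],H[...,1],H[...,2];P=cloud(c,D)
def roi(a,b,u,v):
    m=np.zeros((400,640),bool);m[b:v,a:u]=1;return m
def rep(n,m,zh,zr=None):
    if zr: m=m&(P[...,2]>zr[0])&(P[...,2]<zr[1])
    k,l,st,ce=cv2.connectedComponentsWithStats(m.astype(np.uint8));i=1+np.argmax(st[1:,4]);mm=(l==i)
    v,u=np.nonzero(mm);W=np.array([onz(c,a,b,zh) for a,b in zip(u,v)])[:,:2].astype(np.float32)
    r=cv2.minAreaRect(W*1000);print(n,mm.sum(),ce[i].round(),"ctr",np.round(r[0],1),"dims",np.round(r[1],1),"ang",round(r[2],2),"mean",(W.mean(0)*1000).round(1),"z",np.median(P[mm][:,2]).round(4))
rep("tealtop",roi(380,120,470,200)&(h>70)&(h<98)&(S>60),.12,(.113,.13))
rep("standbase",roi(350,90,470,210)&(S<60)&(V>150),.008,(0.002,.016))
rep("posttop",roi(300,210,340,250)&((h<6)|(h>174))&(S>150),.141,(.136,.15))
rep("post",roi(300,210,340,250)&((h<6)|(h>174))&(S>150),.141)
Q=P[roi(300,210,340,250)&((h<6)|(h>174))&(S>150)];print("post pts",Q.mean(0),Q.min(0),Q.max(0))
rep("boss",roi(290,240,316,266)&(S<60)&(V<160),.112)
Q=P[roi(296,248,310,258)];print("boss pts",Q.mean(0))
plan([.50,-.30,.32],0)
E
```

```text
tealtop 232 [421. 155.] ctr [514.6 182.4] dims [21.3 61.4] ang 19.71 mean [513.2 182.1] z 0.1244
standbase 2741 [402. 145.] ctr [523.9 188.3] dims [ 93.2 151.9] ang 7.74 mean [512.4 185.8] z 0.0098
posttop 71 [323. 232.] ctr [493.6   9.3] dims [12.7 15.2] ang 46.25 mean [494.2  10.8] z 0.1423
post 137 [323. 229.] ctr [491.5  12.4] dims [14.1 25.6] ang 46.3 mean [491.1  14. ] z 0.1385
post pts [0.49428717 0.0109815  0.12909372] [ 0.38522934 -0.02018548  0.000921  ] [0.53740959 0.11334767 0.52627457]
boss 19 [304. 248.] ctr [501.4 -36.8] dims [16.2  5.5] ang 27.82 mean [501.2 -36.5] z 0.1125
boss pts [ 0.50479929 -0.04211838  0.11536441]
t 2.15 pos [0.4389 0.0605 0.3622] yaw 46.03 F [-0.2 -0.1  1.3] w 60.3 gf 0.0
 turn [-4.000e-04 -1.000e-04  3.836e-01] shift [-1.442   0.2444  0.1687] norm 1.472
```

```bash
python3 - <<'E'
from h import *
plan([.55,-.19,.34],46)
E
```

```text
t 2.15 pos [0.4389 0.0605 0.3622] yaw 46.03 F [-0.2 -0.1  1.3] w 60.3 gf 0.0
 turn [-0.0003 -0.0002  0.0003] shift [-1.0157 -0.4121  0.0887] norm 1.1
```

>>> jog_arm(series=[[[-0.169,-0.069,0.015,0,0,0,40],[-0.169,-0.069,0.015,0,0,0,40],[-0.169,-0.069,0.015,0,0,0,40],[-0.169,-0.069,0.015,0,0,0,40],[-0.169,-0.069,0.015,0,0,0,40],[-0.169,-0.069,0.015,0,0,0,40],[0,0,0,0,0,0,40],[0,0,0,0,0,0,40]]])

```text
clock: 3.15
position: [0.5498, -0.1898, 0.3394]
orientation: [0.374, 0.927, -0.0, -0.001]
force: [0.7, 0.2, 0.6]
width: 0.458
grasp_force: 0.0
```

```bash
python3 - <<'E'
from h import *
plan([.55,-.19,.34],46)
c=camera_info("wrist");I,D=snapshot("wrist");np.savez("w2.npz",I=I,D=D,c=c)
cv2.imwrite("pics/w2.png",cv2.resize(I[:260,100:540],None,fx=1.8,fy=1.8))
E
```

```text
t 3.15 pos [ 0.5498 -0.1898  0.3394] yaw 46.02 F [0.7 0.2 0.6] w 39.9 gf 0.0
 turn [-0.0004 -0.0006  0.0002] shift [-0.0013 -0.0001 -0.0025] norm 0.003
```

View pics/w2.png

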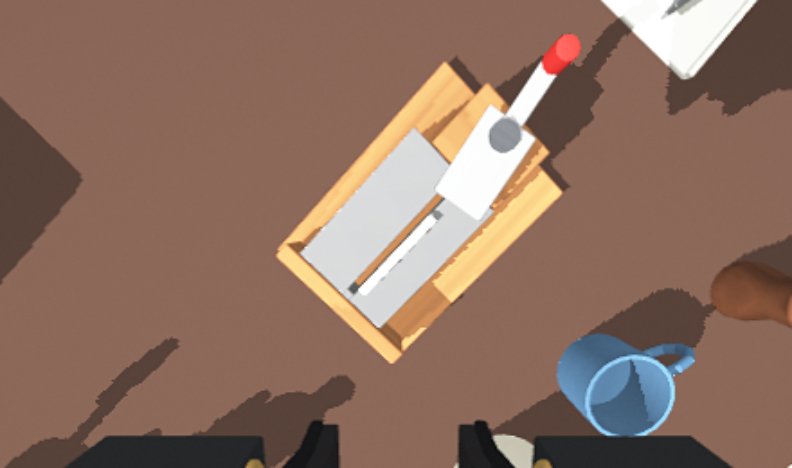

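The view is clear, with the crop scaled by 1.8. The red post top is at (569,47), the boss at (505,135), the white fence runs from (360,293) to (438,215), and the cassette's -x edge runs from (415,128) to (301,253). I'll measure these precisely.

```bash
python3 - <<'E'
from h import *
z=np.load("w2.npz",allow_pickle=True);I,D,c=z["I"],z["D"],z["c"].item()
pk=lambda u,v,zz:(onz(c,u/1.8+100-.2,v/1.8-.2,zz)*1000).round(1)[:2]
for n,u,v,zz in [("base -x+y",447,62,.014),("base +x+y",563,188,.014),("cas -x+y",415,128,.076),("cas -x-y",301,253,.076),("cas +x-y",380,327,.076),
 ("fence -y in",358,292,.085),("fence -y out",368,296,.085),("fence +y in",433,212,.085),("fence+y out",441,217,.085),("slot -y end",350,288,.076)]: print(n,pk(u,v,zz))
P=cloud(c,D);H=cv2.cvtColor(I,cv2.COLOR_BGR2HSV);h,S,V=H[...,0],H[...,1],H[...,2]
def m2(n,m,zh):
    k,l,st,ce=cv2.connectedComponentsWithStats(m.astype(np.uint8));i=1+np.argmax(st[1:,4]);mm=(l==i)
    v,u=np.nonzero(mm);W=np.array([onz(c,a,b,zh)*1000 for a,b in zip(u,v)])[:,:2].astype(np.float32)
    r=cv2.minAreaRect(W);print(n,len(u),"ctr",np.round(r[0],1),"dims",np.round(r[1],1),"ang",round(r[2],2),"z",np.median(P[mm][:,2]).round(4)); return W,r,mm
R=lambda a,b,u,v:np.pad(np.ones((v-b,u-a),bool),((b,400-v),(a,640-u)))
red=((h<6)|(h>174))&(S>150)
m2("post top",R(395,10,430,45)&red&(P[...,2]>.135),.141)
m2("boss",R(368,62,394,88)&(S<50)&(V<165),.113)
m2("cas",R(260,60,390,190)&(S<40)&(V>120)&(abs(P[...,2]-.076)<.006)&(V<235),.076)
W,r,mm=m2("fence",R(290,110,350,168)&(S<40)&(V>238),.085)
W,r,mm=m2("keeper",R(335,55,402,125)&(S<40)&(V>215)&(P[...,2]>.092),.105)
print("kpz",np.percentile(P[mm][:,2],[10,50,90]))
Q=P[R(260,60,330,140)&(S<40)];print(np.percentile(Q[:,2],[25,50,75]))
E
```

```text
base -x+y [432.6 -19.3]
base +x+y [577.5 -12.8]
cas -x+y [456.7 -81.5]
cas -x-y [ 460.2 -210.5]
cas +x-y [ 547.  -207.2]
fence -y in [ 513.5 -198.4]
fence -y out [ 521.3 -194.9]
fence +y in [ 510.2 -113.6]
fence+y out [ 517.1 -111.7]
slot -y end [ 507.  -202.1]
post top 204 ctr [494.1   7.5] dims [16.7 15.8] ang 46.23 z 0.1425
boss 247 ctr [506.3 -45.2] dims [19.1 21.6] ang 0.61 z 0.1126
cas 4662 ctr [ 500.9 -145.2] dims [ 87.7 130.2] ang 1.81 z 0.0778
fence 307 ctr [ 514.3 -157.1] dims [ 7.6 80. ] ang 1.81 z 0.0856
keeper 1642 ctr [508.2 -56.3] dims [40.  89.6] ang 12.23 z 0.1086
kpz [0.107482   0.10860575 0.10969947]
[0.07713061 0.0777621  0.07837604]
```

```bash
cat >> h.py <<'E'
PIV=np.array([.5063,-.0452]); YAW=1.81
def postxy(th_deg):
    a=np.radians(90+YAW+th_deg); return PIV+.055*np.array([np.cos(a),np.sin(a)])
def arc(ths,yaw):
    a=np.radians(yaw);p=[postxy(t) for t in ths]
    for q,r in zip(p,p[1:]):
        d=(r-q)/.25;print([round(float(-np.sin(a)*d[0]+np.cos(a)*d[1]),3),round(float(np.cos(a)*d[0]+np.sin(a)*d[1]),3)])
E
python3 - <<'E'
from h import *
print(postxy(11))
plan([.4941,.0075,.19],46)
arc(np.linspace(11,84,11),46); print(postxy(84))
E
```

```text
[0.49410547 0.00843109]
t 3.2 pos [ 0.5498 -0.1894  0.3397] yaw 46.07 F [ 0.1 -0.5 -0.2] w 40.2 gf 0.0
 turn [ 0.     -0.0005  0.0006] shift [0.7075 0.4118 0.5989] norm 1.014
[0.014, -0.024]
[0.011, -0.026]
[0.007, -0.027]
[0.004, -0.028]
[0.0, -0.028]
[-0.003, -0.028]
[-0.007, -0.027]
[-0.01, -0.026]
[-0.014, -0.025]
[-0.017, -0.023]
[ 0.451447   -0.04118147]
```

>>> jog_arm(series=[[[0.118,0.069,0.1,0,0,0,40],[0.118,0.069,0.1,0,0,0,40],[0.118,0.069,0.1,0,0,0,40],[0.118,0.069,0.1,0,0,0,40],[0.118,0.068,0.1,0,0,0,40],[0.118,0.068,0.1,0,0,0,40],[0,0,0,0,0,0,40],[0,0,0.1,0,0,0,40],[0,0,0.1,0,0,0,40],[0,0,0.1,0,0,0,40],[0,0,0,0,0,0,40],[0,0,0,0,0,0,10],[0,0,0,0,0,0,10],[0,0,0,0,0,0,10],[0,0,0,0,0,0,10]]], newtons=10)

```text
clock: 5.08
position: [0.4945, 0.0065, 0.1157]
orientation: [0.375, 0.927, 0.001, 0.0]
force: [0.4, 2.0, 4.0]
width: 0.178
grasp_force: 10.0
```

```bash
python3 - <<'E'
from h import *
plan([.4941,.0075,.114],46)
E
```

```text
t 5.08 pos [0.4945 0.0065 0.1157] yaw 45.97 F [0.4 2.  4. ] w 15.5 gf 10.0
 turn [ 0.0007  0.     -0.0002] shift [0.004  0.0019 0.0066] norm 0.008
```

Pinched: the opening is 15.5 mm against the 16 mm post. Now I'll lead it round and release.

>>> jog_arm(series=[[[0.014,-0.024,0,0,0,0,10],[0.011,-0.026,0,0,0,0,10],[0.007,-0.027,0,0,0,0,10],[0.004,-0.028,0,0,0,0,10],[0,-0.028,0,0,0,0,10],[-0.003,-0.028,0,0,0,0,10],[-0.007,-0.027,0,0,0,0,10],[-0.01,-0.026,0,0,0,0,10],[-0.014,-0.025,0,0,0,0,10],[-0.017,-0.023,0,0,0,0,10],[0,0,0,0,0,0,10],[0,0,0,0,0,0,10]]])

```text
clock: 6.58
position: [0.4509, -0.0445, 0.115]
orientation: [0.375, 0.927, -0.001, -0.0]
force: [-1.3, 0.1, 4.6]
width: 0.18
grasp_force: 10.0
```

```bash
python3 - <<'E'
from h import *
plan([.4514,-.041,.115],46)
p=bot.get_state()["position"][:2]-PIV;print(np.linalg.norm(p),np.degrees(np.arctan2(p[1],p[0]))-90-YAW)
print("from lifted: to cutter");plan([.522,.185,.20],8)
E
```

```text
t 6.58 pos [ 0.4509 -0.0445  0.115 ] yaw 45.91 F [-1.3  0.1  4.6] w 15.7 gf 10.0
 turn [-0.0006  0.0001 -0.0008] shift [ 0.0082  0.0114 -0.0001] norm 0.014
0.05540318769991861 87.44300503184888
from lifted: to cutter
t 6.58 pos [ 0.4509 -0.0445  0.115 ] yaw 45.91 F [-1.3  0.1  4.6] w 15.7 gf 10.0
 turn [-5.000e-04  3.000e-04  3.159e-01] shift [ 0.8694  0.4094 -0.3401] norm 1.019
```

>>> jog_arm(series=[[[0,0,0,0,0,0,40],[0,0,0,0,0,0,40],[0,0,0,0,0,0,40],[0,0,-0.14,0,0,0,50],[0,0,-0.14,0,0,0,60],[0,0,-0.15,0,0,0.079,60],[0,0,-0.15,0,0,0.079,60],[0,0,0,0,0,0.079,60],[0,0,0,0,0,0.079,60],[0.146,0.082,0,0,0,0,60],[0.146,0.082,0,0,0,0,60],[0.146,0.082,0,0,0,0,60],[0.146,0.082,0,0,0,0,60],[0.146,0.082,0,0,0,0,60],[0,0,0,0,0,0,60],[0,0,0,0,0,0,60]]])

```text
clock: 8.57
position: [0.527, 0.1505, 0.2597]
orientation: [0.656, 0.755, -0.001, 0.0]
force: [0.2, 0.3, -0.2]
width: 0.693
grasp_force: 0.0
```

```bash
python3 - <<'E'
from h import *
plan([.522,.185,.20],8)
c=camera_info("wrist");I,D=snapshot("wrist");np.savez("w3.npz",I=I,D=D,c=c)
cv2.imwrite("pics/w3.png",I)
P=cloud(c,D);H=cv2.cvtColor(I,cv2.COLOR_BGR2HSV);h,S,V=H[...,0],H[...,1],H[...,2]
m=(h>70)&(h<98)&(S>60)&(P[...,2]>.114)&(P[...,2]<.13)
k,l,st,ce=cv2.connectedComponentsWithStats(m.astype(np.uint8));i=1+np.argmax(st[1:,4]);v,u=np.nonzero(l==i)
W=np.array([onz(c,a,b,.128)*1000 for a,b in zip(u,v)])[:,:2].astype(np.float32)
print(len(u),ce[i],cv2.minAreaRect(W),np.median(P[l==i][:,2]))
E
```

```text
t 8.57 pos [0.527  0.1505 0.2597] yaw 8.01 F [ 0.2  0.3 -0.2] w 60.3 gf 0.0
 turn [-0.0003  0.0005  0.    ] shift [ 0.1394 -0.0007  0.2389] norm 0.277
882 [322.10884354 161.39569161] ((523.2359008789062, 186.0216064453125), (22.601621627807617, 58.82841110229492), 8.016160011291504) 0.1293503538899628
```

View pics/w3.png

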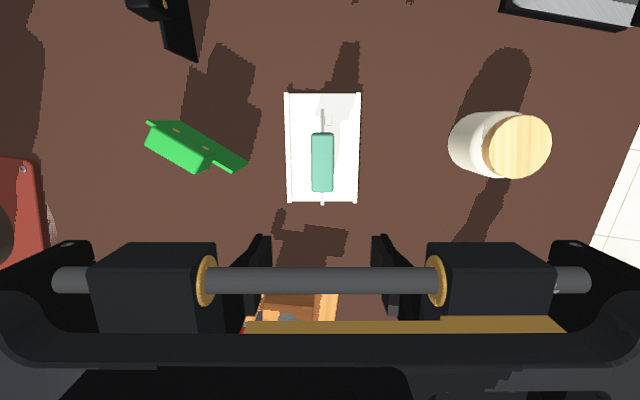

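The teal handle sits centred and aligned at (322,161), and its blade is in the stand. I'll descend, grip and lift.

>>> jog_arm(series=[[[0.072,0.003,0.06,0,0,0,60],[0.071,0.002,0.1,0,0,0,60],[0,0,0.13,0,0,0,60],[0,0,0.13,0,0,0,60],[0,0,0.13,0,0,0,60],[0,0,0.12,0,0,0,60],[0,0,0,0,0,0,60],[0,0,0,0,0,0,10],[0,0,0,0,0,0,10],[0,0,0,0,0,0,10],[0,0,0,0,0,0,10],[0,0,0,0,0,0,10]]], newtons=30)

```text
clock: 10.12
position: [0.5235, 0.1869, 0.0929]
orientation: [0.656, 0.755, 0.0, -0.0]
force: [-0.9, 0.2, 2.9]
width: 0.271
grasp_force: 30.0
```

```bash
python3 - <<'E'
from h import *
plan([.522,.185,.20],8)
E
```

```text
t 10.12 pos [0.5235 0.1869 0.0929] yaw 8.03 F [-0.9  0.2  2.9] w 23.6 gf 30.0
 turn [ 0.0001 -0.0001  0.0002] shift [-0.0067 -0.0068 -0.4285] norm 0.429
```

>>> jog_arm(series=[[[0,0,-0.04,0,0,0,10],[0,0,-0.1,0,0,0,10],[0,0,-0.15,0,0,0,10],[0,0,-0.15,0,0,0,10],[0,0,-0.16,0,0,0,10],[0,0,0,0,0,0.026,10],[0,0,0,0,0,0.026,10],[0,0,0,0,0,0,10]]])

```text
clock: 11.12
position: [0.5233, 0.1867, 0.2429]
orientation: [0.696, 0.718, 0.0, 0.0]
force: [0.1, -0.8, -1.8]
width: 0.274
grasp_force: 30.0
```

```bash
python3 - <<'E'
from h import *
plan([.500,-.1445,.243],1.81)
E
```

```text
t 11.12 pos [0.5233 0.1867 0.2429] yaw 1.8 F [ 0.1 -0.8 -1.8] w 23.9 gf 30.0
 turn [ 0.     -0.     -0.0001] shift [-1.3211e+00 -1.3500e-01 -3.0000e-04] norm 1.328
```

>>> jog_arm(series=[[[-0.1,-0.015,0,0,0,0,10],[-0.18,-0.02,0,0,0,0,10],[-0.18,-0.02,0,0,0,0,10],[-0.18,-0.02,0,0,0,0,10],[-0.18,-0.02,0,0,0,0,10],[-0.18,-0.02,0,0,0,0,10],[-0.18,-0.01,0,0,0,0,10],[-0.1,-0.01,0,0,0,0,10],[-0.041,0,0,0,0,0,10],[0,0,0,0,0,0,10],[0,0,0.1,0,0,0,10],[0,0,0.1,0,0,0,10],[0,0,0.06,0,0,0,10],[0,0,0,0,0,0,10],[0,0,0,0,0,0,10]]])

```text
clock: 13.0
position: [0.5005, -0.1442, 0.1783]
orientation: [0.696, 0.718, 0.0, 0.0]
force: [0.3, 0.4, -1.2]
width: 0.273
grasp_force: 30.0
```

```bash
python3 - <<'E'
from h import *
plan([.5072,-.1445,.165],1.81)
I,D=snapshot("scene");cv2.imwrite("pics/s2.png",cv2.resize(I[130:250,240:400],None,fx=4.5,fy=4.5,interpolation=cv2.INTER_CUBIC))
E
```

```text
t 13.0 pos [ 0.5005 -0.1442  0.1783] yaw 1.81 F [ 0.3  0.4 -1.2] w 23.7 gf 30.0
 turn [ 0.0004  0.0001 -0.    ] shift [-0.0021  0.0268  0.0534] norm 0.06
```

View pics/s2.png

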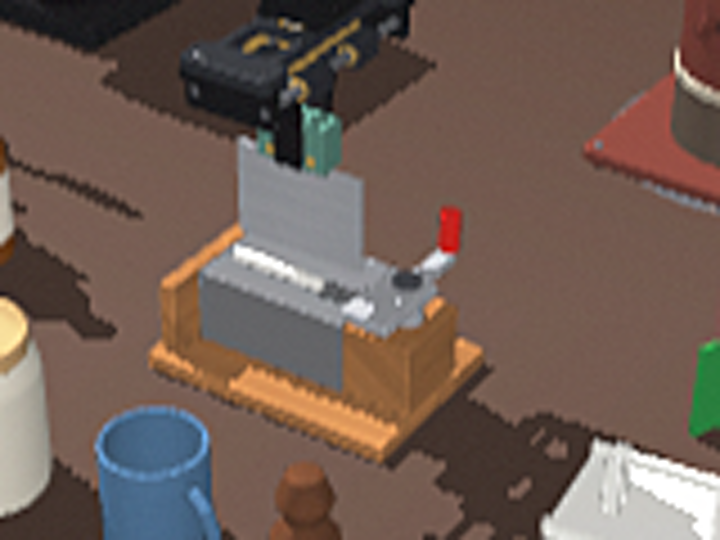

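The keeper is open with its red post at (450,228), and the blade hangs over the cassette just on the -x side of the fence. I'll lower to just over the top and slide to the fence.

>>> jog_arm(series=[[[0,0,0.03,0,0,0,10],[0,0,0.024,0,0,0,10],[0,0,0,0,0,0,10],[0,0.008,0,0,0,0,10],[0,0.008,0,0,0,0,10],[0,0.006,0,0,0,0,10],[0,0.005,0,0,0,0,10],[0,0,0,0,0,0,10]]])

```text
clock: 14.05
position: [0.5068, -0.1441, 0.1641]
orientation: [0.696, 0.718, -0.0, 0.0]
force: [0.3, -0.1, -1.2]
width: 0.271
grasp_force: 30.0
```

```bash
python3 - <<'E'
from h import *
plan([.5072,-.1445,.165],1.81)
E
```

```text
t 14.05 pos [ 0.5068 -0.1441  0.1641] yaw 1.79 F [ 0.3 -0.1 -1.2] w 23.6 gf 30.0
 turn [-0.      0.0001 -0.0002] shift [-0.0015  0.0017 -0.0038] norm 0.004
```

No contact yet. I'll step on gently.

>>> jog_arm(series=[[[0,0.004,0,0,0,0,10],[0,0.004,0,0,0,0,10],[0,0,0,0,0,0,10],[0,0,0,0,0,0,10]]])

```text
clock: 14.55
position: [0.5087, -0.1441, 0.1641]
orientation: [0.696, 0.718, -0.0, 0.0]
force: [-0.4, 0.8, -2.3]
width: 0.275
grasp_force: 30.0
```

>>> jog_arm(series=[[[0,0.004,0,0,0,0,10],[0,0.004,0,0,0,0,10],[0,0,0,0,0,0,10],[0,0,0,0,0,0,10]]])

```text
clock: 15.05
position: [0.5097, -0.1442, 0.1638]
orientation: [0.696, 0.718, -0.001, -0.001]
force: [-5.1, -0.5, 1.2]
width: 0.271
grasp_force: 30.1
```

Contact at about 509.3 mm. I'll back off 1.5 mm from there and start down.

>>> jog_arm(series=[[[0,-0.0112,0,0,0,0,10],[0,0,0,0,0,0,10],[0,0,0.02,0,0,0,10],[0,0,0.02,0,0,0,10],[0,0,0,0,0,0,10]]])

```text
clock: 15.68
position: [0.5076, -0.144, 0.1535]
orientation: [0.696, 0.718, -0.0, -0.0]
force: [-0.4, -1.4, -2.1]
width: 0.27
grasp_force: 30.0
```

The edge is 7 mm inside the slot with no force. I'll continue down.

>>> jog_arm(series=[[[0,0,0.04,0,0,0,10],[0,0,0.04,0,0,0,10],[0,0,0.04,0,0,0,10],[0,0,0.04,0,0,0,10],[0,0,0.025,0,0,0,10],[0,0,0,0,0,0,10]]])

```text
clock: 16.42
position: [0.5076, -0.1441, 0.1073]
orientation: [0.696, 0.718, -0.0, -0.0]
force: [-1.0, 0.3, -1.5]
width: 0.276
grasp_force: 30.0
```

>>> jog_arm(series=[[[0,0,0.016,0,0,0,10],[0,0,0.012,0,0,0,10],[0,0,0.008,0,0,0,10],[0,0,0.004,0,0,0,10],[0,0,0,0,0,0,10]]])

```text
clock: 17.05
position: [0.5082, -0.1441, 0.0988]
orientation: [0.696, 0.718, 0.0, -0.0]
force: [-4.1, 3.0, 10.7]
width: 0.271
grasp_force: 30.0
```

Floor reached: the edge is at about 0.014 with 11 N up. I'll let go and lift.

>>> jog_arm(series=[[[0,0,0,0,0,0,50],[0,0,0,0,0,0,50],[0,0,0,0,0,0,50],[0,0,0,0,0,0,50],[0,0,-0.06,0,0,0,50],[0,0,-0.12,0,0,0,40],[0,0,-0.15,0,0,0,40],[0,0,-0.15,0,0,0,40],[0,0,-0.15,0,0,0,40],[0,0,0,0,0,0,40]]])

```text
clock: 18.3
position: [0.5093, -0.1448, 0.2589]
orientation: [0.696, 0.718, 0.002, 0.002]
force: [0.2, -0.3, -0.4]
width: 0.457
grasp_force: 0.0
```

```bash
python3 - <<'E'
from h import *
print("post now?",postxy(87.4));plan([.4509,-.0445,.24],46)
arc(np.linspace(88,-3,13),46)
I,D=snapshot("scene");cv2.imwrite("pics/s3.png",cv2.resize(I[130:250,240:400],None,fx=4.5,fy=4.5,interpolation=cv2.INTER_CUBIC))
E
```

```text
post now? [ 0.45130523 -0.04444168]
t 18.3 pos [ 0.5093 -0.1448  0.2589] yaw 1.76 F [ 0.2 -0.3 -0.4] w 39.7 gf 0.0
 turn [ 0.0025  0.0009 -0.3687] shift [0.4469 0.1264 0.0755] norm 0.471
[0.019, 0.022]
[0.016, 0.025]
[0.012, 0.026]
[0.009, 0.028]
[0.005, 0.029]
[0.001, 0.029]
[-0.003, 0.029]
[-0.007, 0.028]
[-0.01, 0.027]
[-0.014, 0.026]
[-0.017, 0.024]
[-0.02, 0.021]
```

View pics/s3.png

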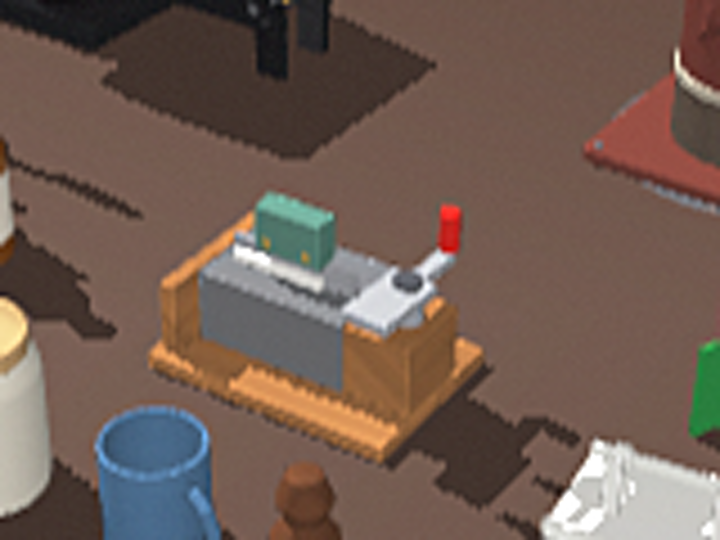

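The cutter is home in the slot, with its handle at (295,232) and a shoulder just above the fence. The keeper is still open with its post at (450,228). I'll go to the post and pinch it.

>>> jog_arm(series=[[[0,0,0,0.0025,0.001,-0.074,40],[0,0,0,0,0,-0.074,40],[0,0,0,0,0,-0.074,40],[0,0,0,0,0,-0.074,40],[0,0,0,0,0,-0.073,40],[0.149,0.042,0.025,0,0,0,40],[0.149,0.042,0.025,0,0,0,40],[0.149,0.042,0.025,0,0,0,40],[0,0,0,0,0,0,40],[0,0,0.1,0,0,0,40],[0,0,0.1,0,0,0,40],[0,0,0,0,0,0,40]]])

```text
clock: 19.85
position: [0.4477, -0.0447, 0.1856]
orientation: [0.375, 0.927, -0.002, -0.004]
force: [-0.3, 0.0, -0.2]
width: 0.459
grasp_force: 0.0
```

```bash
python3 - <<'E'
from h import *
plan([.451,-.0445,.115],46)
E
```

```text
t 19.85 pos [ 0.4477 -0.0447  0.1856] yaw 46.0 F [-0.3  0.  -0.2] w 39.9 gf 0.0
 turn [-0.0029 -0.0031 -0.    ] shift [-0.0088  0.0096  0.2824] norm 0.283
```

>>> jog_arm(series=[[[0,0,0,-0.003,-0.003,0,40],[-0.006,0.008,0.08,0,0,0,40],[0,0,0.1,0,0,0,40],[0,0,0.1,0,0,0,40],[0,0,0,0,0,0,40],[0,0,0,0,0,0,10],[0,0,0,0,0,0,10],[0,0,0,0,0,0,10],[0,0,0,0,0,0,10]]], newtons=10)

```text
clock: 20.98
position: [0.4513, -0.0433, 0.1174]
orientation: [0.374, 0.927, 0.001, 0.001]
force: [-4.8, 0.0, 6.1]
width: 0.178
grasp_force: 10.0
```

>>> jog_arm(series=[[[0.019,0.022,0,0,0,0,10],[0.016,0.025,0,0,0,0,10],[0.012,0.026,0,0,0,0,10],[0.009,0.028,0,0,0,0,10],[0.005,0.029,0,0,0,0,10],[0.001,0.029,0,0,0,0,10],[-0.003,0.029,0,0,0,0,10],[-0.007,0.028,0,0,0,0,10],[-0.01,0.027,0,0,0,0,10],[-0.014,0.026,0,0,0,0,10],[0,0,0,0,0,0,10]]])

```text
clock: 22.35
position: [0.4941, 0.0103, 0.1172]
orientation: [0.374, 0.927, 0.001, 0.002]
force: [-0.3, 1.4, -6.3]
width: 0.181
grasp_force: 10.0
```

```bash
python3 - <<'E'
from h import *
p=bot.get_state()["position"][:2]-PIV;print(np.linalg.norm(p),np.degrees(np.arctan2(p[1],p[0]))-90-YAW)
plan(list(postxy(-2))+[.1165],46)
E
```

```text
0.056860055876065935 10.549432246430998
t 22.35 pos [0.4941 0.0103 0.1172] yaw 46.09 F [-0.3  1.4 -6.3] w 15.7 gf 10.0
 turn [0.0019 0.0011 0.0007] shift [-0.0371  0.0328  0.0028] norm 0.05
```

>>> jog_arm(series=[[[-0.017,0.015,0,0,0,0,10],[-0.016,0.015,0,0,0,0,10],[-0.009,0.008,0,0,0,0,10],[-0.004,0.004,0,0,0,0,10],[0,0,0,0,0,0,10],[0,0,0,0,0,0,10]]])

```text
clock: 23.1
position: [0.5053, 0.0087, 0.1164]
orientation: [0.374, 0.927, -0.0, -0.002]
force: [-18.4, -1.6, 5.0]
width: 0.18
grasp_force: 10.0
```

```bash
python3 - <<'E'
from h import *
p=bot.get_state()["position"][:2]-PIV;print(np.linalg.norm(p),np.degrees(np.arctan2(p[1],p[0]))-90-YAW)
plan(list(postxy(-2))+[.1165],46)
E
```

```text
0.05395672207805568 -0.7867721081172738
t 23.1 pos [0.5053 0.0087 0.1164] yaw 46.03 F [-18.4  -1.6   5. ] w 15.6 gf 10.0
 turn [-0.0011 -0.0019  0.0002] shift [-0.0004  0.0062 -0.0002] norm 0.006
```

Pressing 18 N on the closed stop, so the keeper is closed. I'll ease off a little, release, lift and check.

>>> jog_arm(series=[[[0,-0.003,0,0,0,0,30],[0,0,0,0,0,0,32],[0,0,0,0,0,0,32],[0,0,0,0,0,0,32],[0,0,-0.1,0,0,0,32],[0,0,-0.15,0,0,0,32],[0,0,-0.15,0,0,0,32],[0,0,-0.15,0,0,0,32],[0,0,-0.15,0,0,0,32],[0,0,-0.15,0,0,0,32],[-0.15,-0.06,0,0,0,0,32],[-0.15,-0.06,0,0,0,0,32],[-0.15,-0.06,0,0,0,0,32],[-0.15,-0.06,0,0,0,0,32],[-0.15,-0.06,0,0,0,0,32],[0,0,0,0,0,0,32],[0,0,0,0,0,0,32]]])

```text
clock: 25.22
position: [0.5906, -0.1751, 0.3297]
orientation: [0.374, 0.927, 0.001, 0.001]
force: [0.1, 0.1, -0.1]
width: 0.37
grasp_force: 0.0
```

```bash
python3 - <<'E'
from h import *
plan([.55,-.19,.34],46)
c=camera_info("wrist");I,D=snapshot("wrist")
cv2.imwrite("pics/w4.png",cv2.resize(I[:260,100:540],None,fx=1.8,fy=1.8))
P=cloud(c,D);H=cv2.cvtColor(I,cv2.COLOR_BGR2HSV);h,S,V=H[...,0],H[...,1],H[...,2]
m=((h<6)|(h>174))&(S>150)&(P[...,2]>.135)&(P[...,2]<.15)&(abs(P[...,0]-.5)<.08)&(abs(P[...,1])<.12)
v,u=np.nonzero(m);W=np.array([onz(c,a,b,.141) for a,b in zip(u,v)])
q=(W.max(0)+W.min(0))[:2]/2;p=q-PIV;print(q,np.degrees(np.arctan2(p[1],p[0]))-90-YAW)
E
```

```text
t 25.23 pos [ 0.5906 -0.1751  0.3297] yaw 46.06 F [ 0.1  0.1 -0.1] w 32.2 gf 0.0
 turn [0.0016 0.0006 0.0005] shift [ 0.0754 -0.1558 -0.0413] norm 0.178
[0.50429467 0.00896398] 0.3103088550624755
```

View pics/w4.png

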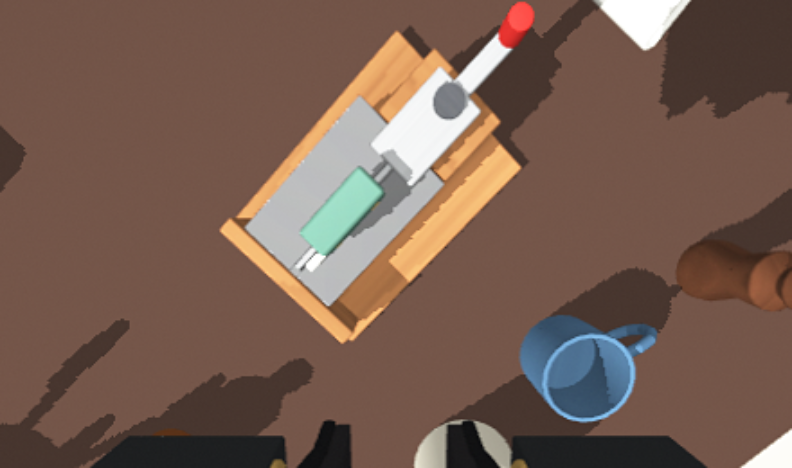

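The keeper is closed at about 0.3° with its post at (516,22). Its bill lies over the blade's shoulder, and the cutter stands in the slot with its handle at (342,210). Nothing else has moved, so I'll hand it in.

```bash
python3 -c "
from h import *
print(order.sign_off())"
```

```text
the job is handed in; nothing more can be done
None
```

The teal cutter is fully home in the cassette slot and the keeper is closed over its shoulder, about 0.3° from its stop by the last camera image; I handed the job in at about 25 s, and sign-off returned no verdict.

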